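# One turn of the sample feed's hand wheel

## Robot

A 6-joint arm with a two-finger parallel gripper is mounted at the origin on a cart in front of the work surface, level with it; the furniture and walls round the work are solid. World frame = base frame: x ahead of the robot, y to its left, z up, the work surface at z = 0. Lengths are in mm, angles in rad, forces in N, time in s.
With the tool pointing down it reaches from about 400 to 925 mm from the base axis. Payload 12.5 kg.
Tool frame: the origin (TCP) lies at the very end of the fingers, on their centre line; the grasp point (between the pads) lies 19 mm behind it; z points along the fingers, y is the line along which they close (so a half turn about z gives the same grasp; the last joint's range is limited). The gripper opens to 95 mm and grips with 3 to 60 N. Pads are 20 mm wide; open, the fingers measure 119 mm over their backs; the gripper's body (75 mm by 180 mm) begins 59 mm behind the grasp point.
Start: joints at [1.044, 0.491, 1.559, -0, 1.092, -0.106], TCP at [255.293, 570.502, 214.661] pointing down, gripper open.
Joint ranges: [-3.1, 3.1], [-0.84, 2.19], [0.05, 2.79], [-1.13, 4.28], [0.06, 2.93], [-2.69, 2.69]. Speed limits (rad/s): [2.22, 2.22, 2.79, 3.14, 3.14, 3.14].

## Interface

Orientations are given as [roll, pitch, yaw] about the fixed x, y, z axes, in that order (R = Rz(yaw) Ry(pitch) Rx(roll)).
In Python, from cell import state, imaging, env, spot_in, mark_of gives the robot as it stands. The module is installed in compiled form; this text tells all that it offers.
- The arm moves only by the tool step_arm, never from a script. Its argument "increments" is a list of rows, each an object with "slide": the shift along the tool's x, y, z in m, a list of three; "roll": the turn about the tool's z in rad. A call has 1 to 5 rows; each row is the pose to reach, as a shift and turn from the pose commanded when the call began, along the tool's axes at that moment; what a row does not reach only later rows make up. A row lasts 1/8 s, in which the tool goes at most 62.5 mm and 10.7 degrees, less where a joint would pass 70% of its speed; a pose out of reach is approached as far as the arm can. A call with a gripper value outside its range is refused whole. "fingers" is the opening, from 0 (shut) to 1 (fully open), set as the call begins (left out, the last holds). The fingers move at their own pace and stop on an object; the grip force is fixed at half the most. Time passes only in rows, so rows that repeat a pose let the fingers close. It gives the time, the measured TCP pose, the force, the opening and the grip force at its end, in the units of the state.
- state(): the state, without advancing time (a new reading comes with each control period).
- imaging.read_camera(name): name is "scene" or "top"; returns a dict with "color" (480x640x3 uint8, red, green, blue), "z_map" (480x640 float32, mm along the optical axis (not along the pixel's ray), 0 where there is no reading), "intrinsics" (3x3 intrinsics, pixels), "camera_from_world" (4x4, takes a point from world to camera coordinates). Camera axes: x right, y up, looking along -z (the intrinsics and any distortion apply to the point x, -y, -z); pixel columns grow to the right and rows downward; lengths in mm; the calibration is good to about 2 mm. A picture is of the moment at which its call begins.
- env.job_done(): hands the job in; it is judged then, once.
Trained networks look in the newest picture that a camera, given by its name, has taken for a name from the list of things; names that differ only in an ending like _2 or _b are one class to them, and where a whole thing is asked for, a point or a joint stands for the part that bears it (a point fixed in the world has none). Each returns a list of dicts, best first, with "confidence" (0 to 1); they miss things now and then, are a little off and sometimes report something else, mostly with a low value. They report only what shows in the picture. A call takes as long as a camera call. They do not tell look-alikes from the thing itself.
- spot_in(camera, target): "bbox" ([left, top, right, bottom] in pixels, round what is visible of it).
- mark_of(camera, target): "uv" ([column, row] in pixels: a listed point, or the origin of a listed thing).
The state is a dict: "t": time; "joints": joint angles; "qvel": joint speeds; "tau": joint torques, N m; "eef_pos": TCP position; "tcp_rot": TCP orientation; "ft_force": force on the tool from outside, world axes, zero at the start; "moment": the same for the moment, N m; "opening": opening from 0.0 (shut) to 1.0 (fully open); "grip_force": force on a finger pad.
Only numpy, scipy, OpenCV 4.12 (cv2) and the standard library are available. Lean on these libraries where they do the work, as an engineer would, in place of code of your own. Each camera call takes 0.05 s, during which the arm holds its last target. There are 200 camera calls.

## Task

Step the sample feed on by one turn: push its hand wheel clockwise (seen from above) by the upright handle through exactly one full turn, so that the handle comes back to the spot where it stood at the start, and leave it there. Push the handle gently with the fingertips or the outside of the fingers, never grip it, and do not disturb the glassware, dish and spatula round it.

Things in the scene. Friction and masses are not known exactly. Their poses are not given: they have to be found in the camera images.
- feed: the sample feed, fixed to the bench: grey gearbox 106x106 mm, 62 mm high, with a horizontal steel hand wheel on top, and behind it (its +x) a 100 mm wide slide that carries a sample cup (top about 90 mm high) toward a read head (139 mm high, 222 mm from the wheel's axis). Origin on the bench under the wheel's axis, z up
- wheel_centre (a point): point on the wheel's vertical axis at the height of the middle of the handle (120 mm above the bench). The wheel's rim has a centre-line radius of 65 mm and is 143 mm across; its top lies 89 mm above the bench, the hub's top 93 mm
- handle (a point): middle of the black upright handle on the wheel's rim: a round post 23 mm thick, 65 mm from the wheel's axis, that stands from 93 to 148 mm above the bench (this point at 120 mm). It spins freely on its own pin, starts at almost any bearing and goes round with the wheel
- wheel (a joint): angle of the hand wheel in rad, growing clockwise seen from above; starts anywhere from -2.4 to 2.4, one turn adds 6.283. End stops at -3.2 and 12.6. It takes about 2.5 N at the handle to move it, and it stays where it is left. A turn moves the cup 16 mm
- flask: conical glass flask, 63 mm wide, 112 mm high, loose; origin at the centre of its underside
- bottle: clear stoppered glass bottle, 54 mm wide, 104 mm high, loose; origin at the centre of its underside
- jar: open glass jar, 52 mm wide, 98 mm high, loose; origin at the centre of its underside
- dish: porcelain bowl, 74 mm wide, 36 mm high, loose, in front of the wheel; origin at the centre of its underside
- spatula: black-handled steel spatula lying flat, 174 mm long, loose; origin at the centre of its underside
Things that resemble listed ones, but are neither listed nor needed, are in the scene too. Leave any green look-alike of the jar alone.

How it is judged (in metres and radians):
On the way:
1. the handle has been pushed round to the far side of the wheel (distance of handle from where it was at the start of the episode above 0.12 m).
At the end, for the whole second after the job is handed in: the wheel has been turned exactly one turn clockwise: the handle is back within 12 mm (about 10 degrees) of its starting spot and at rest; the five loose things are upright and within 20 mm of where they stood (distance of handle from where it was at the start of the episode below 0.012 m and value of joint wheel between 3.14 and 9.42 rad and velocity of joint wheel between -0.05 and 0.05 rad/s and distance of each of flask, bottle, jar, dish, spatula from where it was at the start of the episode below 0.02 m and angle between each of flask, bottle, jar, dish's own z axis and vertical below 0.2 rad); the robot touches nothing.
It fails at once if the wheel was gripped or pushed hard (over 25 N on the sample feed) (contact force between any of the fingers, the arm and feed above 25 N).
It fails at once if a bystander was pushed away or lifted (moved 20 mm) (distance of any of flask, bottle, jar, dish, spatula from where it was at the start of the episode above 0.02 m).
It also fails if it takes over 61 s, if anything falls off the work surface, if the arm or the gripper's body presses on something with over 40 N, if the wrist force passes 120 N, or if a joint passes its speed limit or range.

## Working session

There is one attempt and no reset: what is moved stays moved. The work goes in short steps, Python scripts to look and compute and a tool call to move; the robot and the scene stay as the last step left them, time stands still between calls to the robot, and variables do not carry over. Pictures are saved under pics/ and viewed, at most 10 in all, crops included, and the job is handed in when it is done.

Besides the shell and the picture viewer there is one more tool, called after "Request:" as name([rows], argument=value, ...), one row to a line, values as JSON. step_arm: Moves the arm, as the interface text tells. Its arguments: {"type":"object","properties":{"increments":{"type":"array"},"fingers":{"type":"number"}},"required":["increments"]}

```bash
mkdir -p pics
cat > h.py <<'E'
import numpy as np, cv2
from cell import state, imaging, env, spot_in, mark_of
def ray(c,uv):
    K=np.array(c["intrinsics"]);T=np.array(c["camera_from_world"])
    d=np.array([(uv[0]-K[0,2])/K[0,0],-(uv[1]-K[1,2])/K[1,1],-1.])
    R=T[:3,:3];return -R.T@T[:3,3],R.T@d
def atz(c,uv,z):
    o,d=ray(c,uv);return o+d*(z-o[2])/d[2]
def dep(c,uv):
    o,d=ray(c,uv);u,v=int(round(uv[0])),int(round(uv[1]));return o+d*c["z_map"][v,u]
E
python3 - <<'E'
from h import *
s=state();print({k:np.round(s[k],3) for k in("t","eef_pos","tcp_rot","ft_force","opening")})
hz=dict(feed=0,wheel_centre=120,handle=120,flask=0,bottle=0,jar=0,dish=0,spatula=0)
for n in("scene","top"):
    c=imaging.read_camera(n);cv2.imwrite(f"pics/{n}0.png",c["color"][:,:,::-1])
    print(n,np.round(ray(c,(320,240))[0]))
    for t,z in hz.items():
        for m in mark_of(n,t)[:3]: print(t,np.round(m["uv"]),round(m["confidence"],2),np.round(atz(c,m["uv"],z)))
E
```

```text
{'t': np.float64(0.0), 'eef_pos': array([255.155, 570.278, 214.081]), 'tcp_rot': array([-3.141, -0.   ,  2.721]), 'ft_force': array([-0.269,  0.402,  0.336]), 'opening': np.float64(0.999)}
scene [-134.  933.  662.]
wheel_centre [330. 215.] 0.86 [504. 152. 120.]
handle [320. 228.] 0.56 [484. 209. 120.]
bottle [257. 278.] 0.6 [586. 292.   0.]
jar [341. 229.] 0.96 [580.  18.   0.]
jar [394. 277.] 0.67 [371. 103.   0.]
jar [418. 251.] 0.63 [386. -14.   0.]
dish [351. 299.] 0.61 [391. 222.   0.]
spatula [295. 366.] 0.76 [349. 432.   0.]
spatula [318. 226.] 0.59 [630.  43.   0.]
top [ 258.  226. 1373.]
feed [359. 266.] 0.75 [499. 152.   0.]
wheel_centre [363. 253.] 0.73 [507. 150. 120.]
handle [334. 263.] 0.89 [481. 213. 120.]
flask [329. 196.] 0.67 [668. 231.   0.]
bottle [301. 230.] 0.93 [582. 295.   0.]
jar [420. 234.] 0.82 [584.   6.   0.]
jar [376. 319.] 0.81 [374. 108.   0.]
jar [302. 229.] 0.62 [585. 294.   0.]
dish [327. 306.] 0.67 [399. 224.   0.]
spatula [242. 324.] 0.64 [348. 421.   0.]
```

```bash
python3 -c "
import cv2
a=cv2.imread('pics/top0.png')[150:370,200:490];cv2.imwrite('pics/tc.png',cv2.resize(a,None,fx=2.7,fy=2.7,interpolation=2))
a=cv2.imread('pics/scene0.png')[110:400,180:480];cv2.imwrite('pics/sc.png',cv2.resize(a,None,fx=2,fy=2,interpolation=2))"
```

```text
(no output)
```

View pics/tc.png

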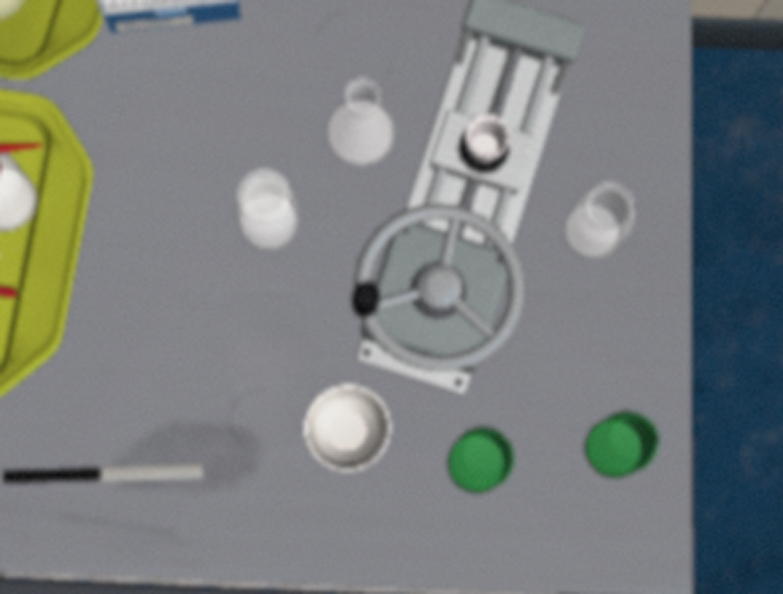

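View pics/sc.png

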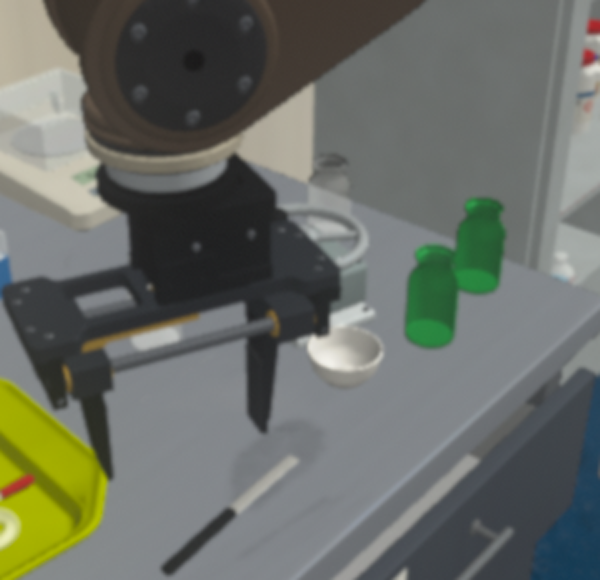

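The top picture (crop scale 2.7) shows the handle at full-image pixel (335,260), to the left (+y) of the wheel hub at (363,257). The clear jar is at (420,234), the bottle at (301,230), the flask at (334,198) and the dish at (328,308). The two green jars at (378,320) and (430,315) are look-alikes, so I leave them alone. Clockwise from above takes the handle first to +x, then -y, then -x.

Next I refine the handle and centre positions from colour and depth, and start moving.

```bash
cat >> h.py <<'E'
def handle_top(c):
    g=c["color"].max(2).astype(int); m=np.zeros(g.shape,np.uint8); m[225:290,325:405]=(g[225:290,325:405]<45)
    n,l,st,ce=cv2.connectedComponentsWithStats(m)
    return [(st[i,4],np.round(ce[i],1),np.round(atz(c,ce[i],135),1)) for i in range(1,n) if st[i,4]>20]
E
python3 - <<'E'
from h import *
c=imaging.read_camera("top");print(handle_top(c))
K=c["intrinsics"];print(K[0][0])
P=np.array([[dep(c,(u,v)) for u in range(325,405)] for v in range(220,295)]).reshape(-1,3)
h=P[(P[:,2]>140)&(P[:,2]<155)];print("handle pts",len(h),h.mean(0),h.min(0),h.max(0))
r=P[(P[:,2]>82)&(P[:,2]<96)&(np.hypot(P[:,0]-505,P[:,1]-151)>50)&(np.hypot(P[:,0]-505,P[:,1]-151)<85)]
A=np.c_[2*r[:,:2],np.ones(len(r))];x=np.linalg.lstsq(A,(r[:,:2]**2).sum(1),rcond=None)[0];print("rim",len(r),x[:2],np.sqrt(x[2]+x[0]**2+x[1]**2))
hb=P[(np.hypot(P[:,0]-505,P[:,1]-151)<15)&(P[:,2]>88)];print("hub",hb.mean(0))
E
```

```text
[(np.int32(71), array([334.8, 260.3]), array([485.1, 211.5, 135. ]))]
581.214716295128
handle pts 82 [485.39896719 210.59163851 146.29106701] [474.82596764 200.41020787 140.18203889] [496.17734765 220.04010325 152.44239149]
rim 918 [506.20839736 149.58221709] 64.53810656022198
hub [505.56510113 151.35070615  92.28395177]
```

Request:
step_arm([
  {"slide":[0,0,0],"roll":-0.14},
  {"slide":[0,0,0],"roll":-0.28},
  {"slide":[0,0,0],"roll":-0.42},
  {"slide":[0,0,0],"roll":-0.42},
  {"slide":[0,0,0],"roll":-0.42},
], fingers=0)

```text
t: 1.58
eef_pos: [255.3, 570.5, 214.7]
tcp_rot: [3.141, 0.0, 3.138]
ft_force: [0.1, -0.1, -0.8]
opening: 0.531
grip_force: 0.0
```

Request:
step_arm([
  {"slide":[-0.025,-0.048,0],"roll":0},
  {"slide":[-0.05,-0.096,0],"roll":0},
  {"slide":[-0.075,-0.144,0],"roll":0},
  {"slide":[-0.1,-0.192,0],"roll":0},
  {"slide":[-0.125,-0.24,0],"roll":0},
])

```text
t: 2.2
eef_pos: [380.7, 328.9, 214.8]
tcp_rot: [3.141, 0.001, 3.139]
ft_force: [0.8, 0.6, 0.0]
opening: 0.022
grip_force: 0.0
```

Request:
step_arm([
  {"slide":[-0.025,-0.047,0],"roll":0},
  {"slide":[-0.049,-0.095,0],"roll":0},
  {"slide":[-0.073,-0.142,0],"roll":0},
  {"slide":[-0.073,-0.142,0.01],"roll":0},
  {"slide":[-0.073,-0.142,0.03],"roll":0},
])

```text
t: 2.82
eef_pos: [453.2, 188.3, 184.6]
tcp_rot: [3.141, 0.001, 3.138]
ft_force: [-0.5, -0.1, -0.2]
opening: 0.003
grip_force: 0.0
```

Run:
```python
from h import *
c=imaging.read_camera("scene");a=c["color"][130:330,230:430,::-1];cv2.imwrite("pics/s1.png",cv2.resize(a,None,fx=3,fy=3,interpolation=2))
```

```text
(no output)
```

View pics/s1.png

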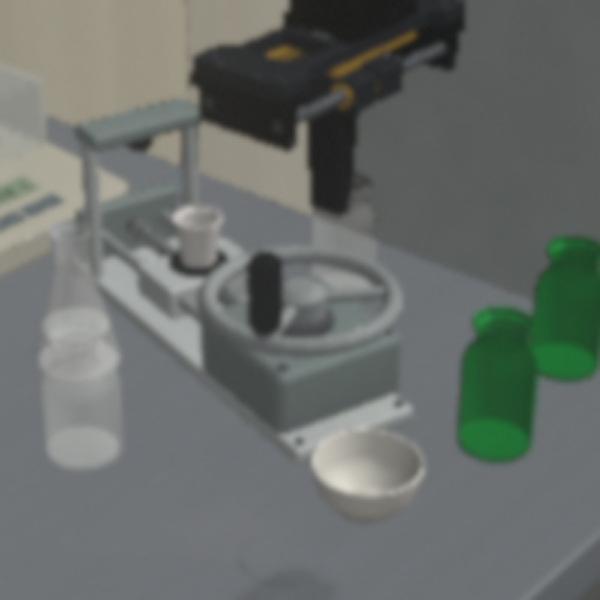

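The closed fingers (crop 333,200) hang clear above the rim, behind the handle (crop 265,293). The way down is free.

Request:
step_arm([
  {"slide":[0,0,0.02],"roll":0},
  {"slide":[0,0,0.04],"roll":0},
  {"slide":[0,0,0.06],"roll":0},
  {"slide":[0,0,0.074],"roll":0},
  {"slide":[0,0,0.074],"roll":0},
])

```text
t: 3.5
eef_pos: [452.5, 188.7, 110.1]
tcp_rot: [-3.141, -0.002, 3.141]
ft_force: [-0.6, 0.4, -0.1]
opening: 0.005
grip_force: 0.0
```

Run:
```python
import numpy as np
C=np.array([506,150.]);R=65
p=lambda a:C+R*np.array([np.cos(np.radians(a)),np.sin(np.radians(a))])
a=144
while a>144-370:
    st=6 if a>125 else 8
    b=p(a);print(round(a,1),b.round(1),[[float(round(-(p(a-st*k)-b)[0]/1000,3)),float(round((p(a-st*k)-b)[1]/1000,3))] for k in range(1,6)]);a-=5*st
```

```text
144 [453.4 188.2] [[-0.004, 0.005], [-0.009, 0.01], [-0.014, 0.014], [-0.02, 0.018], [-0.026, 0.021]]
114 [479.6 209.4] [[-0.009, 0.003], [-0.017, 0.005], [-0.026, 0.006], [-0.035, 0.005], [-0.044, 0.003]]
74 [523.9 212.5] [[-0.009, -0.003], [-0.017, -0.007], [-0.024, -0.013], [-0.03, -0.019], [-0.036, -0.026]]
34 [559.9 186.3] [[-0.005, -0.008], [-0.008, -0.016], [-0.01, -0.025], [-0.011, -0.034], [-0.011, -0.043]]
-6 [570.6 143.2] [[0.002, -0.009], [0.004, -0.018], [0.008, -0.026], [0.013, -0.033], [0.019, -0.04]]
-46 [551.2 103.2] [[0.007, -0.006], [0.015, -0.011], [0.023, -0.014], [0.032, -0.017], [0.041, -0.018]]
-86 [510.5  85.2] [[0.009, 0.0], [0.018, 0.001], [0.027, 0.004], [0.035, 0.007], [0.043, 0.012]]
-126 [467.8  97.4] [[0.007, 0.006], [0.013, 0.013], [0.018, 0.02], [0.022, 0.028], [0.025, 0.037]]
-166 [442.9 134.3] [[0.002, 0.009], [0.002, 0.018], [0.001, 0.027], [-0.001, 0.036], [-0.005, 0.044]]
-206 [447.6 178.5] [[-0.005, 0.008], [-0.01, 0.015], [-0.017, 0.021], [-0.024, 0.027], [-0.032, 0.031]]
```

Request:
step_arm([
  {"slide":[-0.004,0.005,0],"roll":0},
  {"slide":[-0.009,0.01,0],"roll":0},
  {"slide":[-0.014,0.014,0],"roll":0},
  {"slide":[-0.02,0.018,0],"roll":0},
  {"slide":[-0.026,0.021,0],"roll":0},
])

```text
t: 4.12
eef_pos: [479.3, 209.6, 110.7]
tcp_rot: [3.141, -0.0, 3.141]
ft_force: [-2.4, 0.2, 2.2]
opening: 0.003
grip_force: 1.3
```

Run:
```python
from h import *
s=state();print(s["eef_pos"],s["ft_force"])
c=imaging.read_camera("scene");a=c["color"][130:330,230:430,::-1];cv2.imwrite("pics/s2.png",cv2.resize(a,None,fx=3,fy=3,interpolation=2))
```

```text
[479.29923228 209.62208916 110.70694258] [-2.37592802  0.24318754  2.23168084]
```

View pics/s2.png

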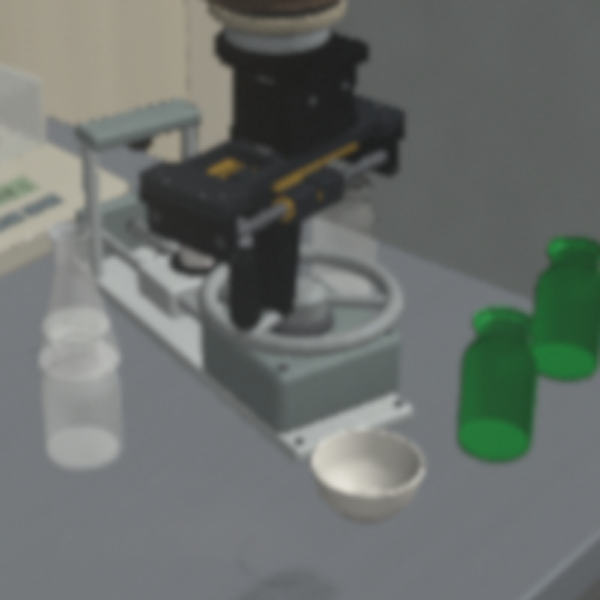

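The handle has moved from crop (265,293) to (247,290) and now sits against the fingertips at about 2.4 N. I carry on round the circle.

Request:
step_arm([
  {"slide":[-0.009,0.003,0],"roll":0},
  {"slide":[-0.017,0.005,0],"roll":0},
  {"slide":[-0.026,0.006,0],"roll":0},
  {"slide":[-0.035,0.005,0],"roll":0},
  {"slide":[-0.044,0.003,0],"roll":0},
])

```text
t: 4.8
eef_pos: [523.6, 212.2, 110.6]
tcp_rot: [3.142, -0.0, 3.141]
ft_force: [-2.7, 0.9, 0.5]
opening: 0.003
grip_force: 1.5
```

Request:
step_arm([
  {"slide":[-0.009,-0.003,0],"roll":0},
  {"slide":[-0.017,-0.007,0],"roll":0},
  {"slide":[-0.024,-0.013,0],"roll":0},
  {"slide":[-0.03,-0.019,0],"roll":0},
  {"slide":[-0.036,-0.026,0],"roll":0},
])

```text
t: 5.42
eef_pos: [559.5, 185.9, 110.7]
tcp_rot: [3.141, 0.0, 3.141]
ft_force: [-0.9, 1.6, -0.8]
opening: 0.004
grip_force: 1.2
```

Request:
step_arm([
  {"slide":[-0.005,-0.008,0],"roll":0},
  {"slide":[-0.008,-0.016,0],"roll":0},
  {"slide":[-0.01,-0.025,0],"roll":0},
  {"slide":[-0.011,-0.034,0],"roll":0},
  {"slide":[-0.011,-0.043,0],"roll":0},
])

```text
t: 6.05
eef_pos: [569.9, 142.7, 110.7]
tcp_rot: [3.141, 0.0, 3.141]
ft_force: [0.0, 2.4, -1.6]
opening: 0.008
grip_force: 1.4
```

Request:
step_arm([
  {"slide":[0.002,-0.009,0],"roll":0},
  {"slide":[0.004,-0.018,0],"roll":0},
  {"slide":[0.008,-0.026,0],"roll":0},
  {"slide":[0.013,-0.033,0],"roll":0},
  {"slide":[0.019,-0.04,0],"roll":0},
])

```text
t: 6.68
eef_pos: [550.9, 102.7, 110.8]
tcp_rot: [-3.142, 0.001, 3.141]
ft_force: [1.6, 2.3, -0.1]
opening: 0.003
grip_force: 1.3
```

Run:
```python
from h import *
c=imaging.read_camera("top");print(handle_top(c),[(m["uv"],m["confidence"]) for m in mark_of("top","handle")])
c=imaging.read_camera("scene");a=c["color"][130:330,230:430,::-1];cv2.imwrite("pics/s3.png",cv2.resize(a,None,fx=3,fy=3,interpolation=2))
```

```text
[(np.int32(79), array([369.7, 234.4]), array([545.8, 137.6, 135. ])), (np.int32(939), array([387.2, 262.6]), array([484.8,  98.1, 135. ]))] []
```

View pics/s3.png

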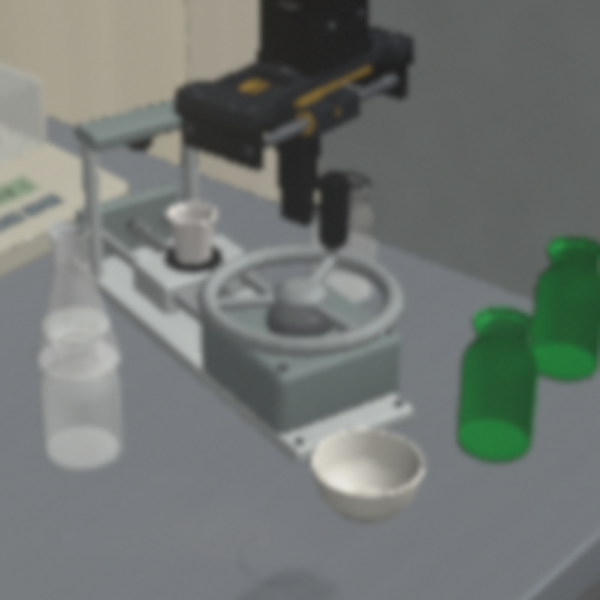

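The handle (crop 333,210) is now on the far side, just ahead of the fingertips (297,190), and the glassware has not moved. I carry on.

Request:
step_arm([
  {"slide":[0.007,-0.006,0],"roll":0},
  {"slide":[0.015,-0.011,0],"roll":0},
  {"slide":[0.023,-0.014,0],"roll":0},
  {"slide":[0.032,-0.017,0],"roll":0},
  {"slide":[0.041,-0.018,0],"roll":0},
])

```text
t: 7.45
eef_pos: [509.3, 85.1, 110.7]
tcp_rot: [3.142, 0.0, 3.141]
ft_force: [2.1, -0.7, 0.7]
opening: 0.003
grip_force: 1.4
```

Request:
step_arm([
  {"slide":[0.009,0,0],"roll":0},
  {"slide":[0.018,0.001,0],"roll":0},
  {"slide":[0.027,0.004,0],"roll":0},
  {"slide":[0.035,0.007,0],"roll":0},
  {"slide":[0.043,0.012,0],"roll":0},
])

```text
t: 8.07
eef_pos: [466.1, 97.5, 110.6]
tcp_rot: [-3.141, -0.001, 3.141]
ft_force: [0.9, -3.2, 0.5]
opening: 0.003
grip_force: 1.3
```

Request:
step_arm([
  {"slide":[0.007,0.006,0],"roll":0},
  {"slide":[0.013,0.013,0],"roll":0},
  {"slide":[0.018,0.02,0],"roll":0},
  {"slide":[0.022,0.028,0],"roll":0},
  {"slide":[0.025,0.037,0],"roll":0},
])

```text
t: 8.7
eef_pos: [441.7, 134.9, 110.6]
tcp_rot: [3.142, -0.0, 3.141]
ft_force: [0.0, -1.5, -1.9]
opening: 0.007
grip_force: 1.2
```

Request:
step_arm([
  {"slide":[0.002,0.009,0],"roll":0},
  {"slide":[0.002,0.018,0],"roll":0},
  {"slide":[0.001,0.027,0],"roll":0},
  {"slide":[-0.001,0.036,0],"roll":0},
  {"slide":[-0.005,0.044,0],"roll":0},
])

```text
t: 9.32
eef_pos: [447.0, 179.0, 110.6]
tcp_rot: [3.142, -0.0, 3.141]
ft_force: [-1.9, -2.8, -0.1]
opening: 0.009
grip_force: 1.3
```

```bash
cat > chk.py <<'E'
from h import *
import sys
# compare handle in scene camera with the first picture, by its dark blob & by network
C=np.array([506,150.])
c=imaging.read_camera("scene");print("scene",[(np.round(m["uv"]),round(m["confidence"],2),np.round(atz(c,m["uv"],120))) for m in mark_of("scene","handle")])
a=c["color"][130:330,230:430,::-1];cv2.imwrite(f"pics/{sys.argv[1]}.png",cv2.resize(a,None,fx=3,fy=3,interpolation=2))
K=np.array(c["intrinsics"]);T=np.array(c["camera_from_world"])
def proj(p):
    q=T[:3,:3]@np.array(p)+T[:3,3];return np.array([K[0,2]-K[0,0]*q[0]/q[2],K[1,2]+K[1,1]*q[1]/q[2]])
for d in(139,129,119,109,99):
    p=C+64.5*np.array([np.cos(np.radians(d)),np.sin(np.radians(d))]);print(d,[((proj([*p,z])-[230,130])*3).round() for z in(93,148)])
c=imaging.read_camera("top");print("top",handle_top(c))
E
python3 chk.py s4
```

```text
scene [(array([331., 230.]), 0.66, array([464., 198., 120.]))]
139 [array([316., 334.]), array([318., 260.])]
129 [array([299., 334.]), array([300., 261.])]
119 [array([282., 333.]), array([283., 260.])]
109 [array([266., 331.]), array([266., 258.])]
99 [array([251., 327.]), array([250., 254.])]
top [(np.int32(87), array([382.9, 244. ]), array([525.4, 108.3, 135. ])), (np.int32(118), array([357.7, 266. ]), array([474.8, 161.6, 135. ])), (np.int32(727), array([370.2, 280.4]), array([444.4, 134. , 135. ]))]
```

View pics/s4.png

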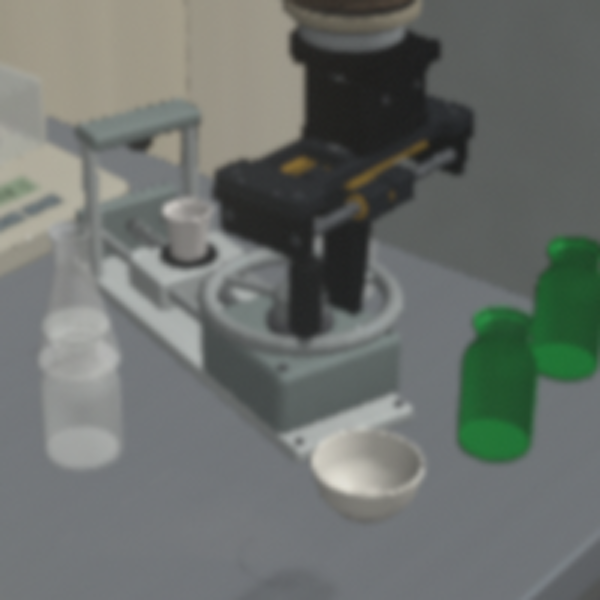

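The handle is at crop x≈305, which is about 132° against the 109° start bearing. I push 22° more, slower.

Request:
step_arm([
  {"slide":[-0.0025,0.0045,0],"roll":0},
  {"slide":[-0.005,0.009,0],"roll":0},
  {"slide":[-0.008,0.013,0],"roll":0},
  {"slide":[-0.0115,0.0165,0],"roll":0},
  {"slide":[-0.015,0.02,0],"roll":0},
])

```text
t: 10.1
eef_pos: [462.2, 198.6, 110.6]
tcp_rot: [3.141, -0.0, 3.141]
ft_force: [-3.4, 0.3, 0.2]
opening: 0.003
grip_force: 1.2
```

Request:
step_arm([
  {"slide":[0,0,0],"roll":0},
  {"slide":[0.008,-0.009,0],"roll":0},
  {"slide":[0.008,-0.009,-0.03],"roll":0},
  {"slide":[0.008,-0.009,-0.065],"roll":0},
  {"slide":[0.04,-0.04,-0.1],"roll":0},
])

```text
t: 10.72
eef_pos: [422.4, 158.2, 211.5]
tcp_rot: [3.141, 0.001, -3.141]
ft_force: [0.5, -0.5, 0.6]
opening: 0.002
grip_force: 0.0
```

```bash
python3 chk.py s5
```

```text
scene [(array([320., 230.]), 0.72, array([479., 213., 120.]))]
139 [array([316., 334.]), array([318., 260.])]
129 [array([299., 334.]), array([300., 261.])]
119 [array([282., 333.]), array([283., 260.])]
109 [array([266., 331.]), array([266., 258.])]
99 [array([251., 327.]), array([250., 254.])]
top [(np.int32(91), array([331.3, 270.3]), array([462.9, 218.3, 135. ]))]
```

View pics/s5.png

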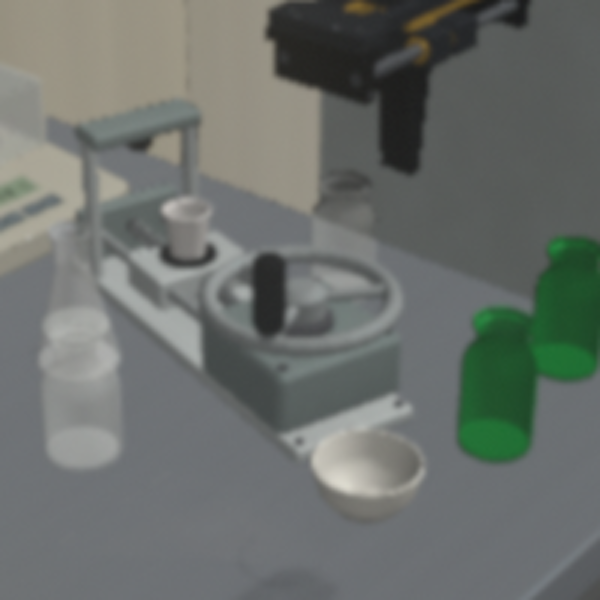

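The handle stands at crop (269,293), against (265,293) in the picture taken before contact. A numeric comparison confirms or refutes that.

Run:
```python
import cv2,numpy as np
for n in("s1","s5"):
    g=cv2.imread(f"pics/{n}.png")[245:345,230:320].max(2)<50
    k,l,st,ce=cv2.connectedComponentsWithStats(g.astype(np.uint8));i=1+st[1:,4].argmax();print(n,st[i],ce[i])
from h import state;s=state();print(s["t"],s["ft_force"])
```

```text
s1 [  21   11   28   76 1808] [34.58573009 47.9795354 ]
s5 [  26   12   26   76 1754] [38.58551881 49.01653364]
10.875 [-0.30709193  0.26086039 -1.40666415]
```

The shift is 4 crop px, about 2.4° or 2.7 mm short of the start. That is well inside 12 mm, and the arm is clear, so I hand in.

```bash
python3 -c "
from cell import env;print(env.job_done())"
```

```text
the job is handed in; nothing more can be done
None
```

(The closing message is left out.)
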